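# Open the cutting beam of a bench glass cutter

## Robot

A 6-joint arm with a two-finger parallel gripper is mounted at the origin on the work surface. World frame = base frame: x ahead of the robot, y to its left, z up, the work surface at z = 0. Lengths are in m, angles in degrees, forces in N, time in s.
With the tool pointing down it reaches from about 0.375 to 0.9 m from the base axis. Payload 3.1 kg.
Tool frame: the origin (TCP) lies where the fingers leave the gripper's body, on its centre line; the fingertips stand 70 mm ahead of it and the grasp point (between the pads) lies 51 mm ahead of it; z points along the fingers, y is the line along which they close (so a half turn about z gives the same grasp; the last joint's range is limited). The gripper opens to 87 mm and grips with 3 to 60 N. Pads are 19 mm wide; open, the fingers measure 117 mm over their backs; the gripper's body (75 mm by 190 mm) begins 51 mm behind the grasp point.
Start: joints at [-85.285, 30.224, 82.088, -0, 67.689, -10.227], TCP at [0.161, -0.604, 0.292] pointing down, gripper open.
Joint ranges: [-176.69, 176.69], [-43.24, 126.21], [12.49, 139.97], [-82, 262], [0, 151.66], [-163.58, 163.58]. Speed limits (degrees/s): [159.86, 159.86, 180, 180, 180, 180].

## Interface

Orientations are given as a 3x3 rotation matrix whose columns are the frame's x, y, z axes.
In Python, from rig import readout, capture, calibration, bot, look_for gives the robot as it stands. The module is installed in compiled form; this text tells all that it offers.
- The arm moves only by the shell command python3 -m pendant 'ROWS'. ROWS is JSON, a list of rows, each a list of 7 numbers: the shift along the tool's x, y, z normalised to -1 to 1, where 1 is 200 mm, then the turn, a rotation vector about the tool's x, y, z normalised to -1 to 1, where 1 is 180 degrees, then the closure, from -1 (fully open) to 1 (shut). In form: [[dx, dy, dz, ax, ay, az, grip], ...]. A call has 1 to 8 rows; each row is the pose to reach, as a shift and turn from the pose commanded when the call began, along the tool's axes at that moment, turning the shorter way round; what a row does not reach only later rows make up. A row lasts 1/10 s, in which the tool goes at most 50 mm and 8.59 degrees, less where a joint would pass 70% of its speed; a pose out of reach is approached as far as the arm can. A call with a number of a shift or a turn outside -1 to 1 is refused whole. A call with a gripper value outside its range is refused whole. The fingers move at their own pace and stop on an object; the grip force is fixed at half the most. Time passes only in rows, so rows that repeat a pose let the fingers close. It gives the time, the measured TCP pose, the force, the opening and the grip force at its end, in the units of the state.
- readout.read_state(): the state, without advancing time (a new reading comes with each control period).
- capture(name): name is "scene" or "top" or "wrist"; returns (picture, depth): 400x640x3 uint8, red, green, blue; 400x640 float32, m along the optical axis (not along the pixel's ray), 0 where there is no reading.
- calibration(name): a dict with "mtx" (3x3 intrinsics, pixels), "T" (4x4, takes a point from camera to world coordinates); the wrist camera has in their place "mount" (4x4, takes a point from camera to tool coordinates, whose origin is the TCP and whose axes are the flange's). Camera axes: x right, y down, z forward; pixel columns grow to the right and rows downward; lengths in m; the calibration is good to about 2 mm. A picture is of the moment at which its call begins: read the wrist's pose just before it. calibration takes no time and is no camera call.
- bot.hand_in(): hands the job in; it is judged then, once.
Trained networks look in the newest picture that a camera, given by its name, has taken for a name from the list of things; names that differ only in an ending like _2 or _b are one class to them, and where a whole thing is asked for, a point or a joint stands for the part that bears it (a point fixed in the world has none). Each returns a list of dicts, best first, with "conf" (0 to 1); they miss things now and then, are a little off and sometimes report something else, mostly with a low value. They report only what shows in the picture. A call takes as long as a camera call. They do not tell look-alikes from the thing itself.
- look_for(thing, camera): "extent" ([left, top, right, bottom] in pixels, round what is visible of it).
The state is a dict: "time_s": time; "joint_positions": joint angles; "qvel": joint speeds; "tau": joint torques, N m; "position": TCP position; "tcp_rot": TCP orientation; "force": force on the tool from outside, world axes, zero at the start; "moment": the same for the moment, N m; "opening": opening from 0.0 (shut) to 1.0 (fully open); "grasp_force": force on a finger pad.
Only numpy, scipy, OpenCV 4.12 (cv2) and the standard library are available. Lean on these libraries where they do the work, as an engineer would, in place of code of your own. Each camera call takes 0.05 s, during which the arm holds its last target. There are 200 camera calls.

## Task

Open the bench glass cutter so that the sheet under its beam can be taken out: first slide the yellow carriage all the way along the beam to its end stop at the hinge end. Then pull the red spring latch sideways, away from the robot, and, keeping it pulled, lift the beam off its ball and hold the free end steady about 10 cm above the ball; finish while still holding it up, with the carriage still at its stop. Leave the glass sheet, the brush pot, the red bottle and the tin where they are.

Things in the scene. Friction and masses are not known exactly. Their poses are not given: they have to be found in the camera images.
- cutter: the bench glass cutter, fixed to the bench: a wooden bed 240 (x) x 400 (y) x 25 mm high with a white lit panel; origin at the centre of its underside, on the bench. An aluminium beam 36 mm wide lies over it along its y axis, hinged at the +y end, its underside 45 mm above the bench; a blue coupler head at the -y end sits over a steel ball and is locked there by a sprung latch. The cutter stands anywhere on the bench, turned up to 0.45 rad.
- hinge (a point): the beam's hinge: axis along the cutter's x, at (0, 165, 54) mm in the cutter's frame. The free (-y) end swings up about it.
- beam_pivot (a joint): beam angle in rad: 0 lying down on the ball, grows as the free end rises, to 1.0. The beam with all it carries weighs about 0.8 kg and falls if let go (3 to 5 N to lift at the latch grip).
- beam: the beam with its blue coupler head (56 x 54 mm, top 69 mm above the bench); origin on the hinge axis; at rest its axes are those of the cutter. It carries the carriage and the latch, so holding the latch grip is holding the beam.
- latch_grip (a point): the red latch grip, an upright block 20 (x) x 24 (y) x 44 mm high on top of the coupler head, straight above the ball when unpulled. This point is on its centre line 18 mm below its top, 26 mm above the steel strip that it stands on; 100 mm above the bench and 305 mm from the hinge along y when the beam is down. Axes as the beam's. It is to be pinched across x from above.
- latch (a joint): latch pull in m: 0 at rest (locked), grows as the red grip is pulled towards the cutter's +x (the side away from the robot), stop at 0.020. The spring pushes back with 6 N at rest and 11 N at the stop. A steel fork under the ball's collar keeps the beam down until the latch is pulled more than about 0.016; let go, it springs back and locks again if the beam is down. So keep it pulled to the stop while lifting; once its free end is up 35 mm it no longer matters.
- carriage_grip (a point): the yellow carriage grip, an upright block 20 (x) x 24 (y) x 44 mm high on the dark saddle that runs along the beam. This point is on its centre line 19.5 mm below its top, 24.5 mm above the saddle, 100 mm above the bench when the beam is down. Axes as the beam's. Pinch across x from above, or push from behind.
- carriage (a joint): place of the carriage along the beam in m: grows towards the hinge (+y of the cutter), 0.130 against the black end stop (grip then at y = 99 mm in the cutter's frame), y of the grip = joint - 31 mm. Starts between 0 and 0.07. Rubs with about 2 N and stays where it is left.
- socket (a point): centre of the socket under the coupler head; coincides with ball when the beam is down, 305 mm from the hinge, 4 mm lower than it
- ball (a point): centre of the 24 mm steel ball on its stud, fixed to the bed, 50 mm above the bench, at (0, -140) mm in the cutter's frame
- glass_mid (a point): centre of the loose amber glass sheet, 170 x 150 x 5 mm, lying flat on the bed under the beam (15 mm gap): not to be disturbed
- brush_pot_mid (a point): loose terracotta pot of brushes, 90 mm across, 75 mm high, about 200 mm with its brushes, standing beside one end of the cutter; point 40 mm above its foot, on its axis: not to be disturbed
- spray_mid (a point): loose red bottle, 64 mm across, 150 mm high, beside the other end of the cutter; point half-way up: not to be disturbed
- tin_mid (a point): loose blue tin, 70 mm across, 50 mm high, beyond the cutter's far side; point half-way up: not to be disturbed
Things that resemble listed ones, but are neither listed nor needed, are in the scene too. Leave any purple look-alike of the part that bears brush_pot_mid alone.

How it is judged (in metres and radians):
On the way, in this order (a step that is already met when the one before it is completed fails the run):
1. the carriage is at its end stop while the beam still lies locked on the ball (value of joint carriage above 0.125 m and value of joint beam_pivot below 0.04 rad), for 0.2 s.
2. the latch is pulled clear of the ball, carriage still at its stop (value of joint latch above 0.013 m and value of joint carriage above 0.125 m), for 0.1 s.
3. the beam is held raised off the ball by the fingers (z of socket in the frame of ball between 0.07 and 0.14 m and contact force between the fingers and beam above 1 N and value of joint carriage above 0.125 m), for 0.3 s.
At the end, for the whole second after the job is handed in: The fingers hold the beam (more than 1 N of contact) with the socket 70 to 140 mm above the ball and the beam still (under 0.1 rad/s); the carriage is within 5 mm of its end stop; glass, brush pot, bottle and tin stand upright within 20 mm of where they were (all of step 3 and velocity of joint beam_pivot between -0.1 and 0.1 rad/s and angle between each of glass_mid, brush_pot_mid, spray_mid, tin_mid's own z axis and vertical below 0.15 rad and distance of each of glass_mid, brush_pot_mid, spray_mid, tin_mid from where it was at the start of the episode below 0.02 m); the arm keeps its last pose, push and grip.
It fails at once if the sheet of glass is shifted by more than 20 mm (distance of glass_mid from where it was at the start of the episode above 0.02 m).
It fails at once if the pot of brushes is shifted by more than 20 mm (distance of brush_pot_mid from where it was at the start of the episode above 0.02 m).
It fails at once if the red bottle is shifted by more than 20 mm (distance of spray_mid from where it was at the start of the episode above 0.02 m).
It fails at once if the tin is shifted by more than 20 mm (distance of tin_mid from where it was at the start of the episode above 0.02 m).
It also fails if it takes over 48 s, if anything falls off the work surface, if the arm or the gripper's body presses on something with over 40 N, if the wrist force passes 120 N, or if a joint passes its speed limit or range.

## Working session

There is one attempt and no reset: what is moved stays moved. The work goes in short steps, Python scripts to look and compute and a shell command to move; the robot and the scene stay as the last step left them, time stands still between calls to the robot, and variables do not carry over. Pictures are saved under pics/ and viewed, at most 10 in all, crops included, and the job is handed in when it is done.

```bash
mkdir -p pics; cat > h.py <<'E'
import numpy as np, cv2
from rig import readout, capture, calibration, bot, look_for
def pose():
    s=readout.read_state(); T=np.eye(4); T[:3,:3]=np.array(s["tcp_rot"]).reshape(3,3); T[:3,3]=s["position"]; return T
def shot(n):
    T=pose(); p,d=capture(n); c=calibration(n)
    Tc=np.array(c["T"]) if "T" in c else T@np.array(c["mount"])
    K=np.array(c["mtx"]); v,u=np.mgrid[0:400,0:640]
    P=np.stack([(u-K[0,2])/K[0,0]*d,(v-K[1,2])/K[1,1]*d,d],-1)@Tc[:3,:3].T+Tc[:3,3]
    P[d<=0]=np.nan
    return p,P
def save(p,f): cv2.imwrite("pics/"+f,cv2.cvtColor(p,cv2.COLOR_RGB2BGR))
E
python3 - <<'E'
from h import *
np.set_printoptions(precision=3,suppress=True)
s=readout.read_state(); print(s)
for n in["top","scene"]:
    p,P=shot(n); save(p,n+"0.png")
    for t in["cutter","latch_grip","carriage_grip","brush_pot_mid","spray_mid","tin_mid","glass_mid","beam"]:
        for r in look_for(t,n)[:2]:
            l,a,b,c=map(int,r["extent"]); u,v=(l+b)//2,(a+c)//2
            print(n,t,round(r["conf"],2),[l,a,b,c],P[min(v,399),min(u,639)])
E
```

```text
{'time_s': 0.0, 'joint_positions': array([-85.283,  30.28 ,  82.157,  -0.002,  67.689, -10.227]), 'qvel': array([ 0.056, -0.025, -0.059,  0.04 , -0.099, -0.031]), 'tau': array([ -0.   , -44.004, -17.659,   0.063,   0.058,  -0.   ]), 'position': array([ 0.161, -0.603,  0.291]), 'tcp_rot': array([[ 0.966,  0.258, -0.   ],
       [ 0.258, -0.966,  0.002],
       [ 0.   , -0.002, -1.   ]]), 'force': array([ 0.636, -0.666, -0.217]), 'moment': array([ 0.032,  0.006, -0.02 ]), 'grasp_force': 0.0, 'opening': 0.9953684429301931}
top cutter 0.87 [270, 162, 436, 279] [ 0.529 -0.046  0.075]
top latch_grip 0.51 [404, 219, 420, 244] [ 0.498 -0.187  0.114]
top latch_grip 0.18 [290, 196, 422, 247] [ 0.526 -0.052  0.087]
top carriage_grip 0.59 [350, 209, 371, 229] [ 0.529 -0.059  0.119]
top brush_pot_mid 0.91 [213, 178, 266, 216] [0.593 0.247 0.074]
top brush_pot_mid 0.83 [191, 243, 240, 282] [0.428 0.307 0.078]
top spray_mid 0.56 [442, 239, 477, 267] [ 0.442 -0.303  0.109]
top tin_mid 0.6 [334, 139, 353, 161] [ 0.719 -0.026  0.047]
top glass_mid 0.94 [314, 181, 380, 254] [ 0.538 -0.032  0.061]
top beam 0.66 [291, 195, 426, 249] [ 0.522 -0.055  0.108]
scene cutter 0.82 [247, 147, 379, 257] [ 0.566 -0.005  0.049]
scene latch_grip 0.64 [274, 146, 292, 176] [ 0.502 -0.191  0.081]
scene brush_pot_mid 0.85 [332, 229, 381, 317] [0.716 0.262 0.074]
scene brush_pot_mid 0.83 [413, 225, 466, 299] [0.619 0.402 0.129]
scene spray_mid 0.92 [260, 121, 284, 162] [ 0.45  -0.297  0.093]
scene tin_mid 0.62 [255, 217, 279, 246] [ 0.737 -0.011  0.052]
scene tin_mid 0.54 [246, 145, 379, 256] [ 0.565 -0.01   0.053]
scene glass_mid 0.92 [274, 180, 349, 221] [ 0.564 -0.015  0.05 ]
scene beam 0.64 [272, 148, 340, 221] [ 0.541 -0.055  0.075]
```

```bash
python3 - <<'E'
from h import *
np.set_printoptions(precision=4,suppress=True)
p,P=shot("top")
h=cv2.cvtColor(p,cv2.COLOR_RGB2HSV); H,S,V=[h[...,i].astype(int) for i in range(3)]
def show(n,m,zlo,zhi):
    m=m&(P[...,2]>zlo)&(P[...,2]<zhi)&(P[...,1]>-.23)&(P[...,1]<.2)&(P[...,0]>.35)&(P[...,0]<.75)
    q=P[m]; print(n,m.sum(), np.median(q,0) if len(q) else 0, (q.min(0)+q.max(0))/2 if len(q) else 0); return m
r=show("red",((H<8)|(H>172))&(S>150),.11,.14)
y=show("yel",(H>20)&(H<35)&(S>150),.11,.14)
b=show("bluehead",(H>100)&(H<130)&(S>100),.06,.08)
k=show("beam z",S<60,.055,.072)
c=np.median(P[y],0)-np.median(P[r],0); print("dir",c, "len",np.hypot(*c[:2]),"yaw",np.degrees(np.arctan2(-c[0],c[1])))
save(cv2.resize(p[130:300,180:500],(800,425),interpolation=cv2.INTER_CUBIC),"top1.png")
E
```

```text
red 72 [ 0.4915 -0.1919  0.1165] [ 0.4915 -0.1922  0.1154]
yel 73 [ 0.529  -0.0645  0.118 ] [ 0.5292 -0.0653  0.1168]
bluehead 205 [ 0.4857 -0.1796  0.0684] [ 0.4907 -0.1933  0.0682]
beam z 1287 [ 0.5403 -0.0209  0.0625] [ 0.5337 -0.0512  0.0636]
dir [0.0376 0.1274 0.0015] len 0.1328074041599255 yaw -16.43425160311781
```

View pics/top1.png

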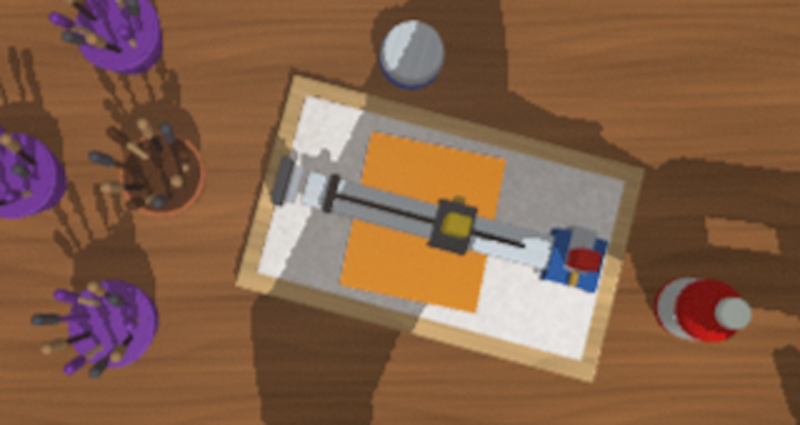

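The top view shows the cutter turned about -16°. The yellow grip is at crop (457,222) and the red latch at (584,260). The terracotta pot, red bottle and tin stand clear of the beam's line. I'll move above the carriage.

```bash
R='[1,-0.858,0.1,0,0,0,-1]'; python3 -m pendant '[[1,-0.858,0,0,0,0,-1],[1,-0.858,0,0,0,0,-1],[1,-0.858,0,0,0,0,-1],[1,-0.858,0,0,0,0,-1],[1,-0.858,0,0,0,0,-1],[1,-0.858,0,0,0,0,-1],[1,-0.858,0,0,0,0,-1]]'
python3 -m pendant '[[1,-0.858,0,0,0,0,-1],[1,-0.858,0,0,0,0,-1],[1,-0.858,0,0,0,0,-1],[1,-0.858,0,0,0,0,-1],[1,-0.858,0,0,0,0,-1],[1,-0.858,0,0,0,0,-1],[1,-0.858,0,0,0,0,-1]]'
python3 -m pendant '[[0.477,-0.41,0.15,0,0,-0.326,-1],[0.477,-0.41,0.15,0,0,-0.326,-1],[0.477,-0.41,0.15,0,0,-0.326,-1],[0.477,-0.41,0.15,0,0,-0.326,-1],[0.477,-0.41,0.15,0,0,-0.326,-1],[0.477,-0.41,0.15,0,0,-0.326,-1],[0.477,-0.41,0.15,0,0,-0.326,-1],[0.477,-0.41,0.15,0,0,-0.326,-1]]'
cat > m.py <<'E'
from h import *
import sys
np.set_printoptions(precision=4,suppress=True)
p,P=shot("wrist"); T=pose(); save(p,sys.argv[1])
h=cv2.cvtColor(p,cv2.COLOR_RGB2HSV); H,S,V=[h[...,i].astype(int) for i in range(3)]
print("tcp",T[:3,3],"x",T[:3,0],"z",T[:3,2])
for n,m in(("red",((H<8)|(H>172))&(S>140)),("yel",(H>20)&(H<35)&(S>140))):
    m=m&(P[...,2]>.112)&(P[...,2]<.126)&(P[...,0]>.4)&(P[...,1]>-.24)
    if m.sum()<20: print(n,m.sum()); continue
    q=P[m]; rc=cv2.minAreaRect((q[:,:2]*1000).astype(np.float32))
    c=np.median(q,0); print(n,m.sum(),c,"rect",rc,"tool",(T[:3,:3].T@(np.r_[np.array(rc[0])/1000,c[2]]-T[:3,3]))/.2)
E
python3 m.py w1.png
```

```text
time_s: 1.65
position: [0.3111, -0.3848, 0.2925]
tcp_rot: [[0.965, 0.261, -0.0], [0.261, -0.965, -0.0], [-0.0, -0.0, -1.0]]
force: [-0.9, -0.7, -0.2]
opening: 1.001
grasp_force: 0.0
time_s: 2.35
position: [0.4603, -0.1694, 0.2923]
tcp_rot: [[0.966, 0.26, 0.001], [0.26, -0.966, -0.001], [0.0, 0.001, -1.0]]
force: [-0.0, -0.7, -0.4]
opening: 0.997
grasp_force: 0.0
time_s: 3.15
position: [0.5303, -0.0683, 0.2621]
tcp_rot: [[0.285, 0.958, 0.0], [0.958, -0.285, -0.001], [-0.001, 0.0, -1.0]]
force: [0.4, -0.7, -0.6]
opening: 1.002
grasp_force: 0.0
tcp [ 0.5302 -0.0679  0.2622] x [ 0.2872  0.9579 -0.0008] z [ 0.0001 -0.0009 -1.    ]
red 0
yel 922 [ 0.5319 -0.0658  0.1201] rect ((531.5653076171875, -66.91017150878906), (23.196897506713867, 19.29141616821289), 73.45521545410156) tool [0.0072 0.0046 0.7103]
```

View pics/w1.png

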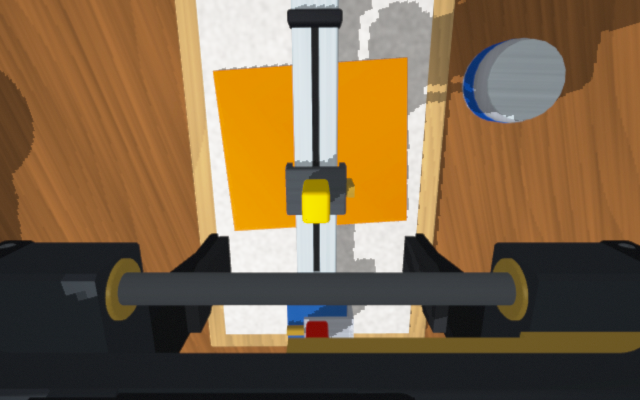

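The yellow grip at (316,200) is centred between the fingers and aligned. I'll descend and pinch.

```bash
python3 -m pendant '[[0.007,0.005,0.3,0,0,0,-1],[0.007,0.005,0.5,0,0,0,-1],[0.007,0.005,0.55,0,0,0,-1],[0.007,0.005,0.55,0,0,0,1],[0.007,0.005,0.55,0,0,0,1],[0.007,0.005,0.55,0,0,0,1],[0.007,0.005,0.55,0,0,0,1],[0.007,0.005,0.55,0,0,0,1]]'
python3 -m pendant '[[0,0,0,0,0,0,1],[0,0,0,0,0,0,1],[0,0,0,0,0,0,1]]'
```

```text
time_s: 4.0
position: [0.5322, -0.0643, 0.1538]
tcp_rot: [[0.282, 0.959, 0.003], [0.959, -0.282, -0.001], [-0.0, 0.003, -1.0]]
force: [0.4, -0.4, 0.2]
opening: 0.634
grasp_force: 0.0
time_s: 4.3
position: [0.5316, -0.0641, 0.1524]
tcp_rot: [[0.282, 0.959, 0.0], [0.959, -0.282, -0.0], [0.0, 0.0, -1.0]]
force: [-1.1, 0.0, 0.4]
opening: 0.356
grasp_force: 0.0
```

```bash
python3 -m pendant '[[0,0,0,0,0,0,1],[0,0,0,0,0,0,1],[0,0,0,0,0,0,1],[0,0,0,0,0,0,1]]'
python3 -m pendant '[[0.08,0,0,0,0,0,1],[0.16,0,0,0,0,0,1],[0.24,0,0,0,0,0,1],[0.32,0,0,0,0,0,1],[0.4,0,0,0,0,0,1],[0.45,0,0,0,0,0,1],[0.48,0,0,0,0,0,1],[0.48,0,0,0,0,0,1]]'
```

```text
time_s: 4.7
position: [0.5311, -0.064, 0.1522]
tcp_rot: [[0.282, 0.96, -0.001], [0.96, -0.282, 0.0], [-0.0, -0.001, -1.0]]
force: [-2.3, 0.7, 1.9]
opening: 0.229
grasp_force: 30.0
time_s: 5.5
position: [0.5583, 0.0294, 0.1522]
tcp_rot: [[0.282, 0.96, -0.001], [0.96, -0.282, 0.002], [0.001, -0.001, -1.0]]
force: [-3.5, 2.9, 3.6]
opening: 0.231
grasp_force: 30.0
```

```bash
python3 -m pendant '[[0.02,0.003,0,0,0,0,1],[0.04,0.005,0,0,0,0,1],[0.04,0.005,0,0,0,0,1]]'
python3 -m pendant '[[0.015,0,0,0,0,0,1],[0.03,0,0,0,0,0,1],[0.03,0,0,0,0,0,1]]'
```

```text
time_s: 5.8
position: [0.5603, 0.0357, 0.1521]
tcp_rot: [[0.282, 0.959, -0.004], [0.959, -0.282, 0.001], [-0.0, -0.004, -1.0]]
force: [-5.3, 2.2, 5.5]
opening: 0.226
grasp_force: 30.0
time_s: 6.1
position: [0.5611, 0.0384, 0.1521]
tcp_rot: [[0.28, 0.96, -0.006], [0.96, -0.28, -0.005], [-0.006, -0.005, -1.0]]
force: [-9.6, -9.8, 6.7]
opening: 0.226
grasp_force: 30.0
```

```bash
python3 -m pendant '[[0.015,0,0,0,0,0,1],[0.015,0,0,0,0,0,1],[0.015,0,0,0,0,0,1]]'
python3 - <<'E'
from h import *
p,P=shot("top"); save(cv2.resize(p[150:270,260:460],(800,480),interpolation=cv2.INTER_CUBIC),"top2.png")
E
```

```text
time_s: 6.4
position: [0.5613, 0.039, 0.1521]
tcp_rot: [[0.279, 0.96, -0.009], [0.96, -0.279, -0.008], [-0.01, -0.006, -1.0]]
force: [-11.3, -17.2, 7.4]
opening: 0.226
grasp_force: 30.0
```

View pics/top2.png

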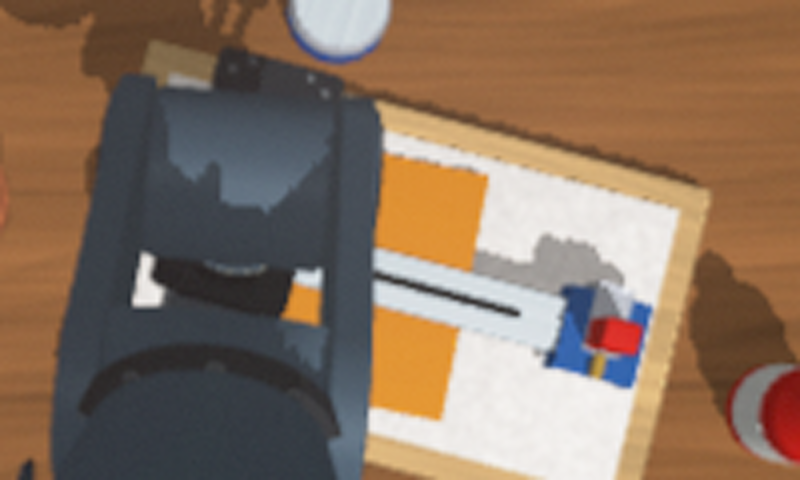

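The carriage holds against 17 N without moving, so it is at its stop. I'll open, rise and move back over the latch.

```bash
python3 -m pendant '[[-0.01,0,0,0,0,0,-1],[-0.01,0,0,0,0,0,-1],[-0.01,0,0,0,0,0,-1],[-0.01,0,0,0,0,0,-1],[-0.01,0,-0.2,0,0,0,-1],[-0.01,0,-0.4,0,0,0,-1],[-0.01,0,-0.55,0,0,0,-1],[-0.01,0,-0.55,0,0,0,-1]]'
python3 -m pendant '[[-1,0,0,0,0,0,-1],[-1,0,0,0,0,0,-1],[-1,0,0,0,0,0,-1],[-1,0,0,0,0,0,-1],[-1,0,0,0,0,0,-1],[-1,0,0,0,0,0,-1]]'
python3 m.py w2.png
```

```text
time_s: 7.25
position: [0.567, 0.0422, 0.267]
tcp_rot: [[0.281, 0.96, 0.012], [0.96, -0.281, -0.001], [0.002, 0.012, -1.0]]
force: [1.0, -1.3, 0.6]
opening: 0.872
grasp_force: 0.0
time_s: 7.85
position: [0.5071, -0.1507, 0.2614]
tcp_rot: [[0.285, 0.959, -0.001], [0.959, -0.285, 0.001], [0.001, -0.001, -1.0]]
force: [0.5, 0.4, -0.3]
opening: 1.003
grasp_force: 0.0
tcp [ 0.5072 -0.1495  0.2615] x [0.2828 0.9592 0.001 ] z [-0.0009  0.0013 -1.    ]
red 530 [ 0.496  -0.1889  0.1185] rect ((495.8803405761719, -190.33702087402344), (14.967884063720703, 18.687149047851562), 73.93192291259766) tool [-0.2126  0.0041  0.7147]
yel 0
```

View pics/w2.png

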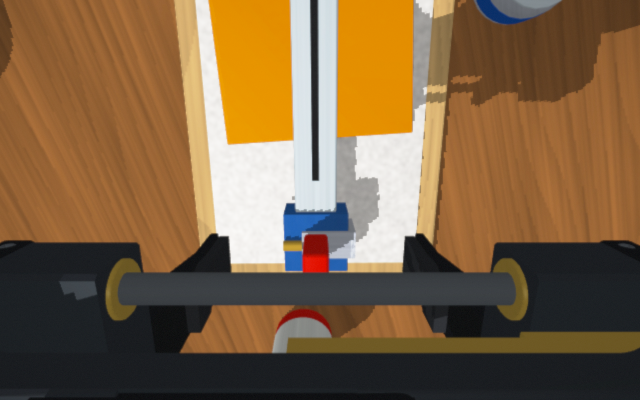

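The red grip is at (316,253) and aligned; its near part is hidden by the bar. Its visible +y edge puts the centre about 46 mm back, which agrees with the known 239 mm spacing.

```bash
python3 -m pendant '[[-0.23,0.004,0,0,0,0,-1],[-0.23,0.004,0.15,0,0,0,-1],[-0.23,0.004,0.35,0,0,0,-1],[-0.23,0.004,0.5,0,0,0,-1],[-0.23,0.004,0.55,0,0,0,-1],[-0.23,0.004,0.55,0,0,0,1],[-0.23,0.004,0.55,0,0,0,1],[-0.23,0.004,0.55,0,0,0,1]]'
python3 -m pendant '[[0,0,0,0,0,0,1],[0,0,0,0,0,0,1],[0,0,0,0,0,0,1],[0,0,0,0,0,0,1],[0,0,0,0,0,0,1],[0,0,0,0,0,0,1],[0,0,0,0,0,0,1],[0,0,0,0,0,0,1]]'
```

```text
time_s: 8.7
position: [0.4964, -0.1943, 0.1537]
tcp_rot: [[0.281, 0.96, 0.003], [0.96, -0.281, -0.002], [-0.001, 0.003, -1.0]]
force: [-0.6, -0.6, -0.1]
opening: 0.81
grasp_force: 0.0
time_s: 9.5
position: [0.4938, -0.1937, 0.1521]
tcp_rot: [[0.281, 0.96, -0.004], [0.96, -0.281, 0.001], [0.0, -0.004, -1.0]]
force: [-5.0, -0.7, 4.0]
opening: 0.228
grasp_force: 30.0
```

```bash
python3 -m pendant '[[0,0.03,0,0,0,0,1],[0,0.06,0,0,0,0,1],[0,0.09,0,0,0,0,1],[0,0.11,0,0,0,0,1],[0,0.12,0,0,0,0,1],[0,0.12,0,0,0,0,1],[0,0.12,0,0,0,0,1]]'
```

```text
time_s: 10.2
position: [0.5137, -0.1995, 0.152]
tcp_rot: [[0.28, 0.96, -0.011], [0.96, -0.28, 0.004], [0.001, -0.012, -1.0]]
force: [-12.2, 0.5, 10.0]
opening: 0.227
grasp_force: 30.0
```

```bash
python3 -m pendant '[[0,0.015,0,0,0,0,1],[0,0.015,0,0,0,0,1],[0,0.015,0,0,0,0,1]]'
```

```text
time_s: 10.5
position: [0.5142, -0.1996, 0.1519]
tcp_rot: [[0.28, 0.96, -0.017], [0.96, -0.28, 0.006], [0.001, -0.018, -1.0]]
force: [-16.9, -0.2, 13.8]
opening: 0.23
grasp_force: 30.0
```

The stop is reached: 3 mm more command gave 0.5 mm of travel and 5 N more force. Next I'll lift along the hinge arc, tilting the tool with the beam.

```bash
python3 -m pendant '[[0.01,0,-0.03,0,-0.006,0,1],[0.021,0,-0.06,0,-0.013,0,1],[0.032,0,-0.09,0,-0.019,0,1],[0.044,0,-0.12,0,-0.0255,0,1],[0.07,0,-0.179,0,-0.038,0,1],[0.098,0,-0.237,0,-0.051,0,1],[0.098,0,-0.237,0,-0.051,0,1]]'
```

```text
time_s: 11.2
position: [0.5197, -0.1808, 0.1982]
tcp_rot: [[0.274, 0.96, -0.063], [0.948, -0.281, -0.15], [-0.162, -0.019, -0.987]]
force: [-15.5, -2.8, -2.2]
opening: 0.227
grasp_force: 30.0
```

```bash
python3 -m pendant '[[0.021,0,-0.06,0,-0.013,0,1],[0.044,0,-0.12,0,-0.0255,0,1],[0.07,0,-0.179,0,-0.038,0,1],[0.098,0,-0.237,0,-0.051,0,1],[0.108,0,-0.2585,0,-0.0557,0,1],[0.108,0,-0.2585,0,-0.0557,0,1],[0.108,0,-0.2585,0,-0.0557,0,1],[0.108,0,-0.2585,0,-0.0557,0,1]]'
python3 - <<'E'
from h import *
np.set_printoptions(precision=4,suppress=True)
p,P=shot("scene"); q,Q=shot("wrist")
save(np.hstack([cv2.resize(p[100:260,220:400],(390,347)),cv2.resize(q,(400,347))]),"s3.png")
for I,X,n in((p,P,"scene"),(q,Q,"wrist")):
    h=cv2.cvtColor(I,cv2.COLOR_RGB2HSV); m=(h[...,0]>100)&(h[...,0]<130)&(h[...,1]>120)&(np.abs(X[...,0]-.5)<.07)&(np.abs(X[...,1]+.18)<.08)
    if m.any(): print(n,m.sum(),"blue head z",np.percentile(X[m][:,2],[2,50,98]))
    m=(h[...,0]>20)&(h[...,0]<35)&(h[...,1]>140)&(X[...,2]>.09)&(X[...,2]<.2)
    if m.any(): print(n,m.sum(),"yellow",np.median(X[m],0))
E
```

```text
time_s: 12.0
position: [0.5278, -0.1532, 0.2445]
tcp_rot: [[0.264, 0.958, -0.112], [0.906, -0.286, -0.311], [-0.33, -0.019, -0.944]]
force: [-13.7, -0.5, -0.6]
opening: 0.228
grasp_force: 30.0
scene 157 blue head z [0.1305 0.1597 0.2867]
scene 152 yellow [0.572  0.0568 0.1219]
wrist 4493 blue head z [0.1374 0.1614 0.1669]
wrist 169 yellow [ 0.4968 -0.1692  0.1746]
```

View pics/s3.png

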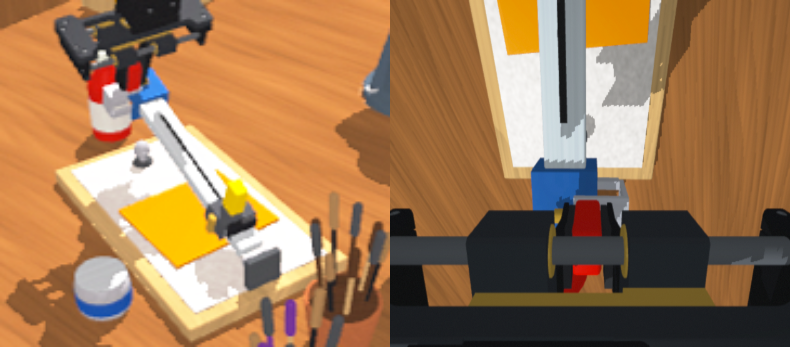

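The beam's free end is up about 95 mm, with the ball bare at left image (143,150). The carriage sits at its stop next to the hinge, and the other objects are in place. I'll let it settle and hand in.

```bash
python3 -m pendant '[[0,0,0,0,0,0,1],[0,0,0,0,0,0,1],[0,0,0,0,0,0,1],[0,0,0,0,0,0,1]]' && python3 -c "
from rig import bot; print(bot.hand_in())"
```

```text
time_s: 12.5
position: [0.5278, -0.1533, 0.2444]
tcp_rot: [[0.264, 0.958, -0.112], [0.906, -0.286, -0.311], [-0.33, -0.019, -0.944]]
force: [-13.6, -1.5, -1.3]
opening: 0.227
grasp_force: 30.0
the job is handed in; nothing more can be done
None
```

I handed the job in at 12.5 s with the carriage at its hinge-end stop, the latch held pulled, and the beam's free end held steady about 95 mm above the ball; nothing else appeared moved, but the hand-in gave no verdict.

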